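# Stack the drying pudding moulds

### The job

Three pudding moulds of one size have dried mouth down on the steel table, one of them on the round cork trivet. Without turning them over, stack the other two over the one on the trivet, nested one over the other and all the way down, and leave that one standing where it is on the trivet. The bigger and the smaller mould do not belong to this stack.

Things in the scene. Friction and masses are not known exactly. Their poses are not given: they have to be found in the camera images.
- mould_a_grip (a point): Aluminium pudding mould, mouth down on the bare table, 98 mm tall, 105 to 210 g. Bottom up: rim band 78 mm wide, 38 mm high (mouth 72 mm inside), ledge, cone from 66 to 50 mm wide, from 60 mm up a straight cylinder 42 mm wide with a flat top. The point is on the axis in mid-cylinder, 80 mm above the mouth, 18 mm below the top: grip there from above. z points up. A bigger mould (108 mm wide) and a little one (44 mm) are not meant.
- mould_b_grip (a point): Twin of mould_a, same size and point, also on the bare table; either goes first. Nesting: lowered over another, a mould's mouth passes freely over the other's narrow top (10 mm to spare all round) until its rim rests on the other's ledge, 38 mm higher than the other.
- mould_c_grip (a point): Third twin, same size and point. It stands on the round cork trivet (140 mm wide, 10 mm high), so its mouth is 10 mm above the table. The stack is built on it.
Mind the look-alikes: they are no part of the job. Leave any red look-alike of the part that bears mould_c_grip alone.

How it is judged:
At the end, for the whole second after the job is handed in: Both other moulds are nested over the one on the trivet, in either order: 38 mm and 76 mm higher than it, each within 10 mm in height and 12 mm sideways, all three upright within 10 degrees and at rest, and the mould on the trivet within 40 mm of where it stood (((z of mould_a_grip in the frame of mould_c_grip between 0.028 and 0.048 m and horizontal distance between each of mould_a_grip, mould_b_grip and mould_c_grip below 0.012 m and z of mould_b_grip in the frame of mould_c_grip between 0.066 and 0.086 m) or (z of mould_b_grip in the frame of mould_c_grip between 0.028 and 0.048 m and horizontal distance between each of mould_b_grip, mould_a_grip and mould_c_grip below 0.012 m and z of mould_a_grip in the frame of mould_c_grip between 0.066 and 0.086 m)) and angle between each of mould_a_grip, mould_b_grip, mould_c_grip's own z axis and vertical below 0.17 rad and distance of mould_c_grip from where it was at the start of the episode below 0.04 m and linear speed of each of mould_a, mould_b, mould_c below 0.02 m/s); the robot touches nothing.
It also fails if it takes over 64 s, if anything falls off the work surface, if the arm or the gripper's body presses on something with over 40 N, if the wrist force passes 120 N, or if a joint passes its speed limit or range.

### The arm

A 6-joint arm with a two-finger parallel gripper is mounted at the origin on the work surface. World frame = base frame: x ahead of the robot, y to its left, z up, the work surface at z = 0. Lengths are in m, angles in rad, forces in N, time in s.
With the tool pointing down it reaches from about 0.35 to 0.775 m from the base axis. Payload 5.5 kg.
Tool frame: the origin (TCP) lies at the very end of the fingers, on their centre line; the grasp point (between the pads) lies 19 mm behind it; z points along the fingers, y is the direction in which the jaws open and shut (so a half turn about z gives the same grasp; the last joint's range is limited). The gripper opens to 85 mm and grips with 20 to 120 N. Pads are 22 mm wide; open, the fingers measure 114 mm over their backs; the gripper's body (76 mm by 85 mm) begins 54 mm behind the grasp point. The pads swing forward as they close: fully open they stand 13 mm farther back than shut.
Start: joints at [-1.26, 0.313, 0.046, 1.304, 0, 1.431], TCP at [0.251, -0.518, 0.231] pointing down, gripper open.
Joint ranges: [-2.76, 2.76], [-0.86, 1.69], [-1.03, 1.26], [-2.2, 2.34], [-1.47, 1.5], [-3.14, 3.14]. Speed limits (rad/s): [2.57, 2.57, 3.14, 3.14, 3.14, 3.14].

### API

Orientations are given as a unit quaternion [w, x, y, z].
In Python, from bench import robot gives the robot as it stands.
- The arm moves only by the tool drive_tool, never from a script. Its argument "motion" is a list that holds one entry, the list of rows, each a list of 6 numbers: the shift along the tool's x, y, z in mm, then the turn, a rotation vector about the tool's x, y, z in degrees. A call has 1 to 10 rows; each row is the pose to reach, as a shift and turn from the pose measured when the call began, along the tool's axes at that moment; what a row does not reach only later rows make up. A row lasts 1/12 s, in which the tool goes at most 41.7 mm and 7.16 degrees, less where a joint would pass 70% of its speed; a pose out of reach is approached as far as the arm can. A call with a gripper value outside its range is refused whole. "claw" is the finger opening in mm, from 0 to 85.4, set as the call begins (left out, the last holds). The fingers move at their own pace and stop on an object; "force" is the grip in N (left out, the last holds). Time passes only in rows, so rows that repeat a pose let the fingers close. It gives the time, the measured TCP pose, the force and the opening at its end, in the units of the state.
- robot.state(): the state, without advancing time (a new reading comes with each control period).
- robot.grab_frame(name): name is "side" or "top" or "wrist"; returns (picture, depth): 400x640x3 uint8, red, green, blue; 400x640 float32, m along the optical axis (not along the pixel's ray), 0 where there is no reading.
- robot.camera_model(name): a dict with "camera_matrix" (3x3 intrinsics, pixels), "extrinsics" (4x4, takes a point from world to camera coordinates); the wrist camera has in their place "mount" (4x4, takes a point from camera to tool coordinates, whose origin is the TCP and whose axes are the flange's). Camera axes: x right, y down, z forward; pixel columns grow to the right and rows downward; lengths in m; the calibration is good to about 2 mm. A picture is of the moment at which its call begins: read the wrist's pose just before it. camera_model takes no time and is no camera call.
- robot.sign_off(): hands the job in, once; it reports no verdict.
Trained networks look in the newest picture that a camera, given by its name, has taken for a name from the list of things; names that differ only in an ending like _2 or _b are one class to them, and where a whole thing is asked for, a point or a joint stands for the part that bears it (a point fixed in the world has none). Each returns a list of dicts, best first, with "score" (0 to 1); they miss things now and then, are a little off and sometimes report something else, mostly with a low value. They report only what shows in the picture. A call takes as long as a camera call. They do not tell look-alikes from the thing itself.
- robot.cut_out(camera, thing): "pixels" (400x640 bool, what is visible of it) and "bbox" ([left, top, right, bottom] in pixels, round what is visible of it).
The state is a dict: "time": time; "qpos": joint angles; "joint_velocities": joint speeds; "tau": joint torques, N m; "tcp_pos": TCP position; "eef_rot": TCP orientation; "contact_force": force on the tool from outside, world axes, zero at the start; "moment": the same for the moment, N m; "gripper_width": finger opening in m.
Only numpy, scipy, OpenCV 4.12 (cv2) and the standard library are available. Lean on these libraries where they do the work, as an engineer would, in place of code of your own. Each camera call takes 0.05 s, during which the arm holds its last target.

## Working session

There is one attempt and no reset: what is moved stays moved. The work goes in short steps, Python scripts to look and compute and a tool call to move; the robot and the scene stay as the last step left them, time stands still between calls to the robot, and variables do not carry over. Pictures are saved under pics/ and viewed, and the job is handed in when it is done.

Besides the shell and the picture viewer there is one more tool, called after "Emit:" as a command line: name --argument value ..., lists and objects as JSON in quotes. drive_tool: Moves the arm, as the interface text tells. Its arguments: {"type":"object","properties":{"motion":{"type":"array"},"claw":{"type":"number"},"force":{"type":"number"}},"required":["motion"]}

```bash
ls; mkdir -p pics; cat > h.py <<'E'
import numpy as np,cv2
from bench import robot
def save(n,p): cv2.imwrite('pics/'+n+'.png',p[...,::-1])
E
python3 - <<'E'
from h import *
print(robot.state())
for c in ['side','top']:
    p,d=robot.grab_frame(c); save(c+'0',p); np.save('pics/%s0.npy'%c,d)
    m=robot.camera_model(c); print(c,np.round(m['camera_matrix'],1).tolist(),np.round(m['extrinsics'],3).tolist())
    for r in robot.cut_out(c,'mould_a_grip'): print(c,round(r['score'],2),r['bbox'],r['pixels'].sum())
E
```

```text
pics
{'time': 0.0, 'qpos': array([-1.25960485e+00,  3.13998624e-01,  4.49841921e-02,  1.30363641e+00,
        3.25484078e-05,  1.43117483e+00]), 'joint_velocities': array([-6.16608947e-04, -3.29615271e-04, -9.16257592e-04, -9.00552460e-05,
        3.56689959e-04,  1.05351939e-03]), 'tau': array([-1.18689637e-03, -4.80627465e+01,  2.98534888e+01,  1.92346080e-02,
       -2.97600454e-04,  1.37277479e-05]), 'tcp_pos': array([ 0.2503534 , -0.5170561 ,  0.23041204]), 'eef_rot': array([-9.25243523e-04,  9.74702921e-01,  2.23502472e-01, -6.32330196e-05]), 'contact_force': array([ 0.1662592 ,  0.23756611, -0.56033613]), 'moment': array([-0.03914205, -0.00566588, -0.06327841]), 'gripper_width': 0.08516439249023791}
side [[443.4, 0.0, 321.7], [0.0, 443.4, 198.7], [0.0, 0.0, 1.0]] [[-0.922, -0.387, 0.012, 0.452], [-0.312, 0.724, -0.616, 0.177], [0.229, -0.572, -0.788, 0.956], [0.0, 0.0, 0.0, 1.0]]
side 0.8 [234.8, 264.7, 277.0, 313.2] 1517
top [[425.6, 0.0, 318.2], [0.0, 425.6, 195.2], [0.0, 0.0, 1.0]] [[-0.007, -1.0, -0.024, 0.032], [-0.994, 0.009, -0.105, 0.495], [0.105, 0.023, -0.994, 0.968], [0.0, 0.0, 0.0, 1.0]]
top 0.97 [202.9, 167.2, 241.8, 203.9] 997
```

View pics/side0.png

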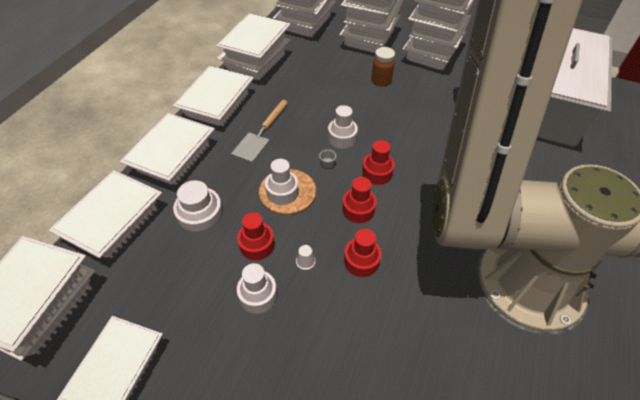

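View pics/top0.png

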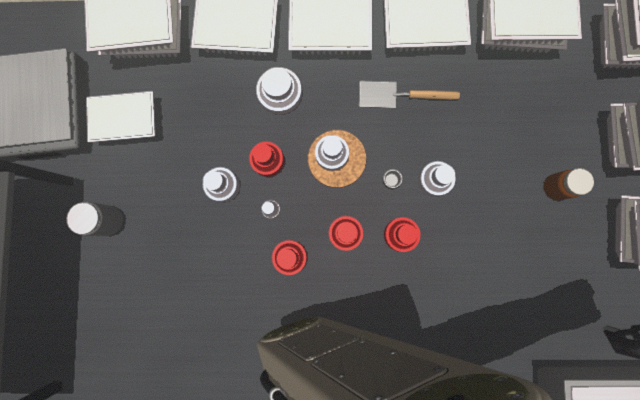

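Candidates in top view are silver moulds at (220,183), (438,178) and on the trivet (332,152), with the big one at (279,88) and the little one at (270,209). Red ones at (266,157), (346,233), (403,234), (288,257) are look-alikes. The first two are silver, mid-size and on bare table, so they are the movers. The one on cork is the base. I'll measure them from depth in both views and crop to confirm.

```bash
cat >> h.py <<'E'
def cloud(c,d):
    m=robot.camera_model(c);K=m['camera_matrix'];E=np.array(m['extrinsics'])
    v,u=np.mgrid[:400,:640]; P=np.stack([(u-K[0][2])/K[0][0]*d,(v-K[1][2])/K[1][1]*d,d],-1)
    return (P-E[:3,3])@E[:3,:3]
E
python3 - <<'E'
from h import *
C={}
for c in ['top','side']:
    C[c]=cloud(c,np.load('pics/%s0.npy'%c)); p=cv2.imread('pics/%s0.png'%c); 
    C[c+'p']=p
for n,(u,v),(us,vs) in [('R',(216,182),(253,272)),('L',(443,177),(344,113)),('C',(332,148),(280,166))]:
    g=C['top'][v,u]; print(n,'topcam px',g.round(4),'side px',C['side'][vs,us].round(4))
    for c in ['top','side']:
        P=C[c].reshape(-1,3); s=np.linalg.norm(P[:,:2]-g[:2],axis=1)<.05
        Q=P[s]; 
        zt=np.percentile(Q[:,2],97)
        T=Q[(abs(Q[:,2]-zt)<.006)]
        (cx,cy),r=cv2.minEnclosingCircle(T[:,:2].astype(np.float32))
        print(' ',c,'ztop %.4f'%np.median(T[:,2]),'mean',T[:,:2].mean(0).round(4),'circ %.4f %.4f r %.4f'%(cx,cy,r),'n',len(T),
          'table z %.4f'%np.median(P[(np.linalg.norm(P[:,:2]-g[:2],axis=1)<.14)&(np.linalg.norm(P[:,:2]-g[:2],axis=1)>.1)][:,2]))
crop=C['topp'][60:280,180:480]; cv2.imwrite('pics/crop0.png',cv2.resize(crop,None,fx=2.6,fy=2.6,interpolation=cv2.INTER_CUBIC))
E
```

```text
R topcam px [0.5192 0.2505 0.095 ] side px [0.5258 0.2595 0.0975]
  top ztop 0.0962 mean [0.523  0.2577] circ 0.5230 0.2579 r 0.0214 n 290 table z -0.0013
  side ztop 0.0980 mean [0.5251 0.2625] circ 0.5256 0.2617 r 0.0216 n 355 table z 0.0005
L topcam px [ 0.5246 -0.2438  0.0985] side px [ 0.5278 -0.2334  0.101 ]
  top ztop 0.0968 mean [ 0.5313 -0.2483] circ 0.5322 -0.2484 r 0.0215 n 301 table z -0.0011
  side ztop 0.0982 mean [ 0.5326 -0.2431] circ 0.5336 -0.2448 r 0.0226 n 161 table z 0.0006
C topcam px [ 0.5902 -0.0047  0.1036] side px [ 0.595  -0.0008  0.1061]
  top ztop 0.1066 mean [ 0.5939 -0.0046] circ 0.5939 -0.0047 r 0.0211 n 292 table z -0.0013
  side ztop 0.1083 mean [5.956e-01 5.000e-04] circ 0.5968 -0.0005 r 0.0224 n 218 table z 0.0004
```

View pics/crop0.png

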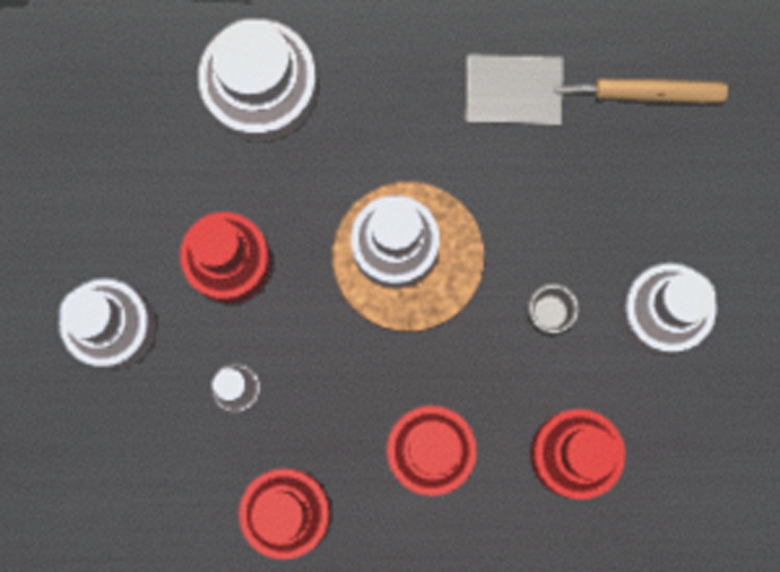

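The crop confirms it: silver mid-size moulds at crop (103,322) and (671,307) on bare table, and the base at (395,240) on cork. The big, little and red ones are excluded. I'll go above the mould at y≈-0.246 first, with jaws along world x.

Emit:
drive_tool --motion '[[[20,-6,0,0,0,-3],[50,-16,0,0,0,-9],[88,-29,0,0,0,-15],[128,-42,0,0,0,-22],[168,-55,0,0,0,-29],[208,-68,0,0,0,-36],[248,-81,0,0,0,-43],[288,-94,0,0,0,-50],[324,-106,0,0,0,-56],[350,-114,0,0,0,-61]]]' --claw 85

```text
time: 1.03
tcp_pos: [0.5177, -0.2592, 0.2308]
eef_rot: [-0.001, 0.724, 0.69, 0.001]
contact_force: [-0.4, -0.7, 0.7]
gripper_width: 0.0851
```

Emit:
drive_tool --motion '[[[15,-15,0,0,0,-2],[20,-21,0,0,0,-3],[20,-21,0,0,0,-3]]]'

```text
time: 1.28
tcp_pos: [0.4965, -0.2367, 0.2308]
eef_rot: [-0.001, 0.705, 0.709, 0.0]
contact_force: [0.0, -0.3, -0.5]
gripper_width: 0.0851
```

```bash
cat >> h.py <<'E'
from scipy.spatial.transform import Rotation as Ro
def Rt():
    s=robot.state(); q=s['eef_rot']; return s,Ro.from_quat([q[1],q[2],q[3],q[0]]).as_matrix()
def go(t,yaw=90):
    s,R=Rt(); d=R.T@(np.array(t)-s['tcp_pos'])*1000
    y=np.deg2rad(yaw); G=np.array([[np.cos(y),np.sin(y),0],[np.sin(y),-np.cos(y),0],[0,0,-1]])
    print('row',d.round(1),Ro.from_matrix(R.T@G).as_rotvec(degrees=True).round(1),'dist',np.linalg.norm(d).round(0),'q',s['qpos'].round(2))
def wcloud():
    s,R=Rt(); p,d=robot.grab_frame('wrist'); m=robot.camera_model('wrist');K=m['camera_matrix'];M=np.array(m['mount'])
    v,u=np.mgrid[:400,:640]; P=np.stack([(u-K[0][2])/K[0][0]*d,(v-K[1][2])/K[1][1]*d,d],-1)
    P=P@M[:3,:3].T+M[:3,3]; P=P@R.T+s['tcp_pos']; P[d==0]=9
    return p,P
def disc(P,xy,rad=.05,zmin=.03):
    Q=P.reshape(-1,3); Q=Q[(np.linalg.norm(Q[:,:2]-xy,axis=1)<rad)&(Q[:,2]>zmin)&(Q[:,2]<.19)]
    if len(Q)<20: print('few',len(Q)); return
    zt=np.percentile(Q[:,2],95); T=Q[abs(Q[:,2]-zt)<.006]
    (cx,cy),r=cv2.minEnclosingCircle(T[:,:2].astype(np.float32))
    print('ztop %.4f'%np.median(T[:,2]),'mean',T[:,:2].mean(0).round(4),'circ %.4f %.4f r %.4f'%(cx,cy,r),'n',len(T))
E
python3 - <<'E'
from h import *
p,P=wcloud(); save('w1',p); disc(P,[.5325,-.246]); print('table',np.median(P[...,2]))
go([.5325,-.246,.14]); print(robot.camera_model('wrist')['mount'])
E
```

```text
ztop 0.0977 mean [ 0.5325 -0.2474] circ 0.5325 -0.2483 r 0.0213 n 1745
table 0.00016208146684368319
row [-8.2 35.4 91. ] [-0.  -0.1  0.2] dist 98.0 q [-0.59  0.27 -0.02  1.29  0.    0.97]
[[-1.21624493e-03 -9.54644533e-01 -2.97745423e-01  7.56703884e-02]
 [ 9.99999254e-01 -1.19589220e-03 -2.50522977e-04  3.05153496e-04]
 [-1.16911038e-04 -2.97745505e-01  9.54645275e-01 -1.42152373e-01]
 [ 0.00000000e+00  0.00000000e+00  0.00000000e+00  1.00000000e+00]]
```

View pics/w1.png

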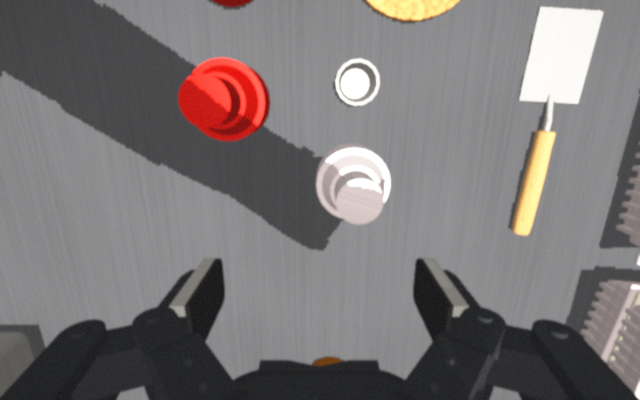

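The wrist view shows the target mould at (355,190), with its top at z 0.098 and axis at (0.5325,-0.248), and a red one at (225,95). Next I descend and grip.

Emit:
drive_tool --motion '[[[-5,18,10,0,0,0],[-10,35,30,0,0,0],[-10,36,60,0,0,0],[-10,36,90,0,0,0],[-10,36,115,0,0,0],[-10,36,135,0,0,0],[-10,36,150,0,0,0],[-10,36,160,0,0,0],[-10,36,166,0,0,0],[-10,36,166,0,0,0]]]'

```text
time: 2.17
tcp_pos: [0.5323, -0.2485, 0.064]
eef_rot: [-0.001, 0.706, 0.708, 0.0]
contact_force: [0.0, -0.7, 0.3]
gripper_width: 0.085
```

Emit:
drive_tool --motion '[[[0,0,0,0,0,0],[0,0,0,0,0,0],[0,0,0,0,0,0],[0,0,0,0,0,0],[0,0,0,0,0,0],[0,0,0,0,0,0],[0,0,0,0,0,0],[0,0,0,0,0,0]]]' --claw 30 --force 35

```text
time: 2.83
tcp_pos: [0.533, -0.2489, 0.0652]
eef_rot: [-0.0, 0.706, 0.708, 0.0]
contact_force: [-2.0, -0.1, 5.9]
gripper_width: 0.0413
```

Emit:
drive_tool --motion '[[[0,0,-5,0,0,0],[0,0,-15,0,0,0],[0,0,-35,0,0,0],[0,0,-65,0,0,0],[0,0,-95,0,0,0],[0,0,-120,0,0,0],[0,0,-140,0,0,0],[0,0,-150,0,0,0],[0,0,-150,0,0,0],[0,0,-150,0,0,0]]]'

```text
time: 3.67
tcp_pos: [0.533, -0.249, 0.2151]
eef_rot: [-0.0, 0.706, 0.708, 0.0]
contact_force: [-0.6, -0.2, -2.1]
gripper_width: 0.0412
```

```bash
python3 - <<'E'
from h import *
p,P=wcloud(); save('w2',p); disc(P,[.595,-.0025]); 
print(robot.state()['contact_force'],robot.state()['gripper_width']); go([.595,-.0035,.215])
p,d=robot.grab_frame('side'); save('side1',p)
E
```

```text
few 0
[-0.07373799  0.26224613 -1.69456422] 0.0411354138344018
row [245.   63.   -0.6] [-0.1 -0.1  0.1] dist 253.0 q [-0.57  0.34  0.05  1.28  0.    0.99]
```

View pics/w2.png

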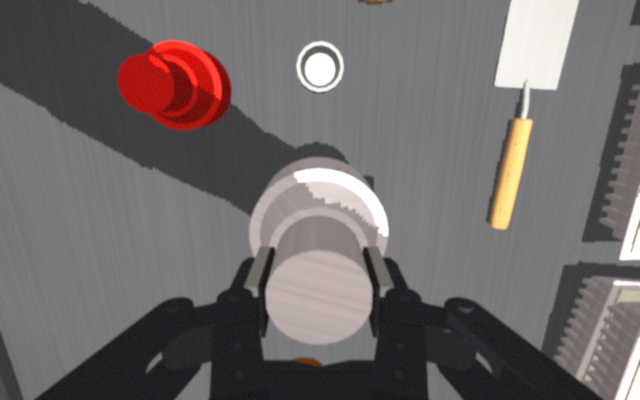

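View pics/side1.png

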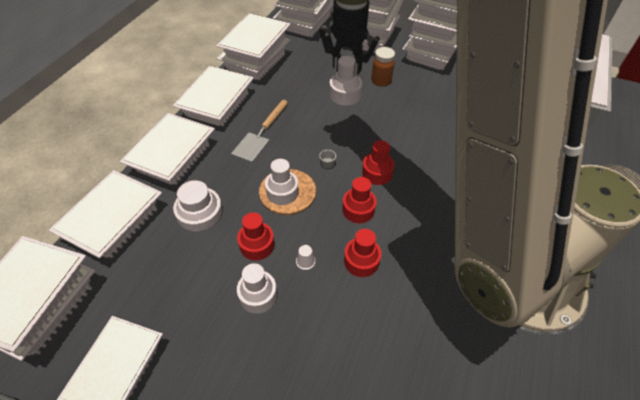

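The mould is held upright at wrist (320,270). I go halfway, then measure the base with the wrist camera.

Emit:
drive_tool --motion '[[[8,4,0,0,0,0],[25,12,0,0,0,0],[50,25,0,0,0,0],[78,38,0,0,0,0],[100,50,0,0,0,0],[115,58,0,0,0,0],[125,63,0,0,0,0],[125,63,0,0,0,0],[125,63,0,0,0,0]]]'

```text
time: 4.52
tcp_pos: [0.5946, -0.1228, 0.2127]
eef_rot: [-0.002, 0.706, 0.708, -0.001]
contact_force: [-1.2, -0.5, -0.6]
gripper_width: 0.0414
```

```bash
python3 - <<'E'
from h import *
p,P=wcloud(); save('w3',p); disc(P,[.595,-.0025],.035); 
go([.595,-.0035,.215])
E
```

```text
ztop 0.1076 mean [ 0.5958 -0.0038] circ 0.5958 -0.0039 r 0.0210 n 3252
row [120.1   0.8  -1.8] [-0.2 -0.1  0.1] dist 120.0 q [-0.34  0.39  0.1   1.29  0.    1.23]
```

View pics/w3.png

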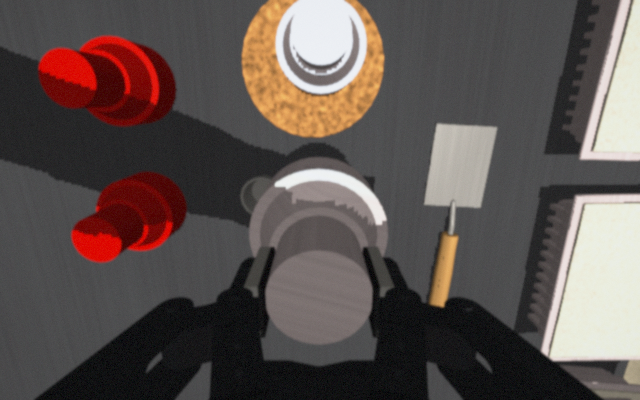

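The base on cork appears at (320,40), axis (0.596,-0.004), top z 0.1076. I move over it.

Emit:
drive_tool --motion '[[[8,1,-1,0,0,0],[25,2,-2,0,0,0],[50,2,-2,0,0,0],[75,2,-2,0,0,0],[97,2,-2,0,0,0],[111,2,-2,0,0,0],[119,2,-2,0,0,0],[119,2,-2,0,0,0],[119,2,-2,0,0,0]]]'

```text
time: 5.32
tcp_pos: [0.5963, -0.0051, 0.2153]
eef_rot: [-0.002, 0.706, 0.708, -0.001]
contact_force: [1.0, 0.0, -0.9]
gripper_width: 0.0411
```

```bash
python3 - <<'E'
from h import *
go([.5958,-.0045,.117]);print(robot.state()['contact_force'])
for c in ['side','top']:
    p,d=robot.grab_frame(c); save(c+'2',cv2.resize(p[80:280,180:480],None,fx=2.5,fy=2.5))
E
```

```text
row [ 0.4 -0.1 98.3] [-0.2 -0.1  0.1] dist 98.0 q [-0.14  0.36  0.08  1.29  0.    1.43]
[ 1.01042828  0.01196927 -0.85306422]
```

View pics/side2.png

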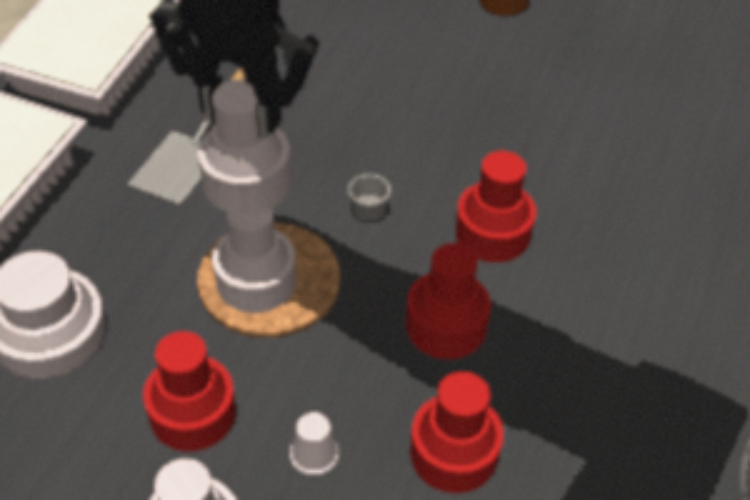

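The held mould at (240,140) hangs right above the base at (255,250). I lower it.

Emit:
drive_tool --motion '[[[0,0,8,0,0,0],[0,0,22,0,0,0],[0,0,40,0,0,0],[0,0,58,0,0,0],[0,0,74,0,0,0],[0,0,86,0,0,0],[0,0,93,0,0,0],[0,0,97,0,0,0],[0,0,99,0,0,0],[0,0,99,0,0,0]]]'

```text
time: 6.25
tcp_pos: [0.5961, -0.0058, 0.1161]
eef_rot: [-0.002, 0.707, 0.707, -0.001]
contact_force: [0.3, 0.2, -1.5]
gripper_width: 0.0411
```

Emit:
drive_tool --motion '[[[0,0,1,0,0,0],[0,0,1.5,0,0,0],[0,0,2,0,0,0],[0,0,2.5,0,0,0],[0,0,3,0,0,0],[0,0,3,0,0,0]]]'

```text
time: 6.75
tcp_pos: [0.5962, -0.0058, 0.1134]
eef_rot: [-0.002, 0.707, 0.707, -0.0]
contact_force: [-0.9, 0.2, -0.3]
gripper_width: 0.041
```

Emit:
drive_tool --motion '[[[0,0,0.5,0,0,0],[0,0,1,0,0,0],[0,0,1.5,0,0,0],[0,0,1.5,0,0,0]]]'

```text
time: 7.08
tcp_pos: [0.5964, -0.0058, 0.1133]
eef_rot: [-0.001, 0.707, 0.707, -0.0]
contact_force: [-3.4, -0.7, 7.9]
gripper_width: 0.0411
```

It is seated, with contact force rising at the expected height. I release slowly and lift.

Emit:
drive_tool --motion '[[[0,0,0,0,0,0],[0,0,0,0,0,0],[0,0,0,0,0,0],[0,0,0,0,0,0],[0,0,0,0,0,0],[0,0,0,0,0,0],[0,0,0,0,0,0],[0,0,0,0,0,0]]]' --claw 85

```text
time: 7.75
tcp_pos: [0.5964, -0.0058, 0.1132]
eef_rot: [-0.001, 0.707, 0.707, -0.0]
contact_force: [-0.4, -1.1, -0.0]
gripper_width: 0.0851
```

Emit:
drive_tool --motion '[[[0,0,-10,0,0,0],[0,0,-30,0,0,0],[0,0,-60,0,0,0],[0,0,-90,0,0,0],[0,0,-110,0,0,0],[0,0,-122,0,0,0],[0,0,-125,0,0,0],[0,0,-125,0,0,0]]]'

```text
time: 8.42
tcp_pos: [0.5973, -0.0061, 0.2398]
eef_rot: [-0.0, 0.707, 0.707, 0.001]
contact_force: [-0.4, -0.1, -0.2]
gripper_width: 0.085
```

```bash
python3 - <<'E'
from h import *
go([.5245,.16,.238])
for c in ['side','top']:
    p,d=robot.grab_frame(c); save(c+'3',cv2.resize(p[80:320,180:480],None,fx=2.5,fy=2.5)); P=cloud(c,d); disc(P,[.595,-.0025]); disc(P,[.5245,.26])
E
```

```text
row [166.1 -72.7   1.9] [ 0.  -0.1  0. ] dist 181.0 q [-0.15  0.35  0.13  1.34  0.    1.43]
ztop 0.1460 mean [ 5.962e-01 -2.000e-04] circ 0.5968 -0.0013 r 0.0221 n 236
ztop 0.0980 mean [0.525  0.2627] circ 0.5257 0.2620 r 0.0219 n 353
few 0
ztop 0.0963 mean [0.523  0.2576] circ 0.5228 0.2581 r 0.0215 n 287
```

View pics/side3.png

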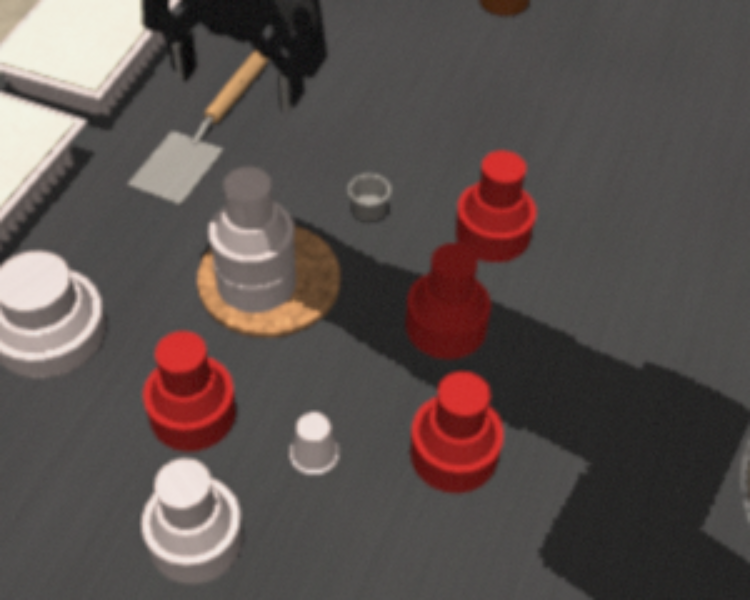

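The first mould is nested at (250,230), top z 0.146 (38 mm up). Now the second, at (185,520) in this crop.

Emit:
drive_tool --motion '[[[8,-4,0,0,0,0],[28,-12,0,0,0,0],[58,-25,0,0,0,0],[92,-40,0,0,0,0],[125,-55,0,0,0,0],[150,-66,1,0,0,0],[166,-73,2,0,0,0],[166,-73,2,0,0,0],[166,-73,2,0,0,0]]]'

```text
time: 9.27
tcp_pos: [0.5218, 0.161, 0.235]
eef_rot: [-0.002, 0.706, 0.708, -0.001]
contact_force: [0.2, -0.4, 1.0]
gripper_width: 0.0852
```

```bash
python3 - <<'E'
from h import *
p,P=wcloud(); save('w4',p); disc(P,[.5245,.26],.05); 
go([.5245,.26,.064])
E
```

```text
ztop 0.0976 mean [0.5251 0.2592] circ 0.5250 0.2589 r 0.0210 n 2330
row [ 99.6   2.9 171.2] [-0.3 -0.1  0.1] dist 198.0 q [ 0.15  0.26 -0.02  1.3   0.    1.72]
```

View pics/w4.png

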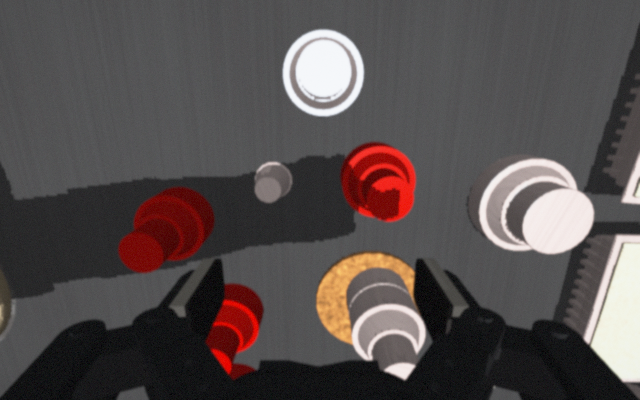

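The second mould is at (323,68), axis (0.525,0.259), and the small (270,180) and red (380,180) ones lie clear. I go over it and down.

Emit:
drive_tool --motion '[[[8,1,0,0,0,0],[28,2,0,0,0,0],[58,3,0,0,0,0],[84,3,0,0,0,0],[98,3,10,0,0,0],[99,3,30,0,0,0],[99,3,60,0,0,0],[99,3,85,0,0,0],[99,3,100,0,0,0],[99,3,100,0,0,0]]]'

```text
time: 10.15
tcp_pos: [0.5223, 0.2577, 0.1301]
eef_rot: [-0.004, 0.707, 0.707, -0.005]
contact_force: [-1.1, -0.4, 0.5]
gripper_width: 0.0852
```

```bash
python3 - <<'E'
from h import *
go([.525,.259,.064])
E
```

```text
row [ 1.4  3.6 66.1] [-0.7  0.1  0. ] dist 66.0 q [ 0.32  0.38 -0.1   1.09  0.    1.89]
```

Emit:
drive_tool --motion '[[[1,3,10,-0.4,0,0],[1,3,25,-0.7,0,0],[1.4,3.4,40,-0.7,0,0],[1.4,3.4,52,-0.7,0,0],[1.4,3.4,60,-0.7,0,0],[1.4,3.4,65,-0.7,0,0],[1.4,3.4,66,-0.7,0,0],[1.4,3.4,66,-0.7,0,0]]]'

```text
time: 10.82
tcp_pos: [0.5252, 0.2589, 0.0644]
eef_rot: [0.001, 0.707, 0.707, -0.001]
contact_force: [-0.1, -0.3, 0.3]
gripper_width: 0.0848
```

Emit:
drive_tool --motion '[[[0,0,0,0,0,0],[0,0,0,0,0,0],[0,0,0,0,0,0],[0,0,0,0,0,0],[0,0,0,0,0,0],[0,0,0,0,0,0],[0,0,0,0,0,0],[0,0,0,0,0,0]]]' --claw 30 --force 35

```text
time: 11.48
tcp_pos: [0.5256, 0.259, 0.0651]
eef_rot: [0.001, 0.707, 0.707, -0.0]
contact_force: [-2.2, 0.6, 5.6]
gripper_width: 0.041
```

Emit:
drive_tool --motion '[[[0,0,-5,0,0,0],[0,0,-15,0,0,0],[0,0,-35,0,0,0],[0,0,-65,0,0,0],[0,0,-95,0,0,0],[0,0,-130,0,0,0],[0,0,-160,0,0,0],[0,0,-175,0,0,0],[0,0,-180,0,0,0],[0,0,-180,0,0,0]]]'

```text
time: 12.32
tcp_pos: [0.526, 0.2595, 0.2467]
eef_rot: [0.002, 0.707, 0.707, 0.001]
contact_force: [0.4, 0.4, -1.7]
gripper_width: 0.0408
```

```bash
python3 - <<'E'
from h import *
print(robot.state()['contact_force'],robot.state()['gripper_width'])
go([.5962,.10,.246]); p,P=wcloud(); save('w5',p)
E
```

```text
[ 0.44494381  0.41248434 -1.66711132] 0.040826984617773954
row [-159.5   70.2    1.1] [0.2 0.  0. ] dist 174.0 q [ 0.32  0.33  0.11  1.34 -0.    1.89]
```

View pics/w5.png

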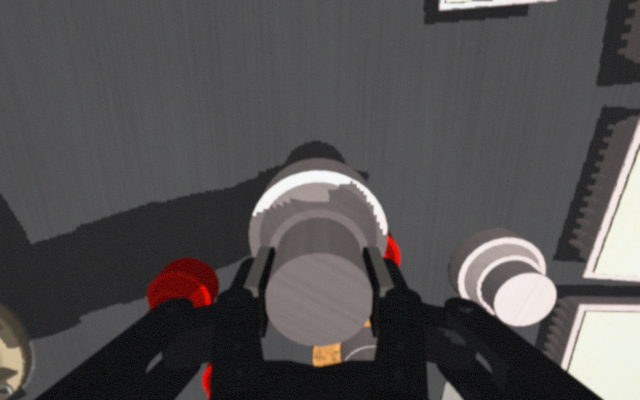

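It is held upright. Carrying it over the stack.

Emit:
drive_tool --motion '[[[-8,2,-2,0,0,0],[-26,7,-3,0,0,0],[-54,14,-3,0,0,0],[-86,23,-3,0,0,0],[-120,32,-3,0,0,0],[-154,41,-2,0,0,0],[-188,50,-2,0,0,0],[-218,58,-1,0,0,0],[-240,64,0,0,0,0],[-254,68,0,0,0,0]]]'

```text
time: 13.2
tcp_pos: [0.5926, 0.0021, 0.243]
eef_rot: [-0.0, 0.708, 0.706, -0.001]
contact_force: [-0.3, 0.6, -1.7]
gripper_width: 0.041
```

Emit:
drive_tool --motion '[[[-5,1,0,0,0,0],[-7,2,0,0,0,0],[-7,2,0,0,0,0]]]'

```text
time: 13.45
tcp_pos: [0.5941, -0.0048, 0.2421]
eef_rot: [-0.001, 0.708, 0.706, -0.002]
contact_force: [1.0, -0.4, -2.0]
gripper_width: 0.0408
```

```bash
python3 - <<'E'
from h import *
go([.596,-.0045,.1515]);print(robot.state()['contact_force'])
p,d=robot.grab_frame('side'); save('side5',cv2.resize(p[80:320,180:480],None,fx=2.5,fy=2.5))
E
```

```text
row [ 0.3  2.4 90.5] [-0.3  0.1 -0.2] dist 91.0 q [-0.14  0.35  0.13  1.35 -0.    1.43]
[ 1.02063862 -0.35729039 -1.95635526]
```

View pics/side5.png

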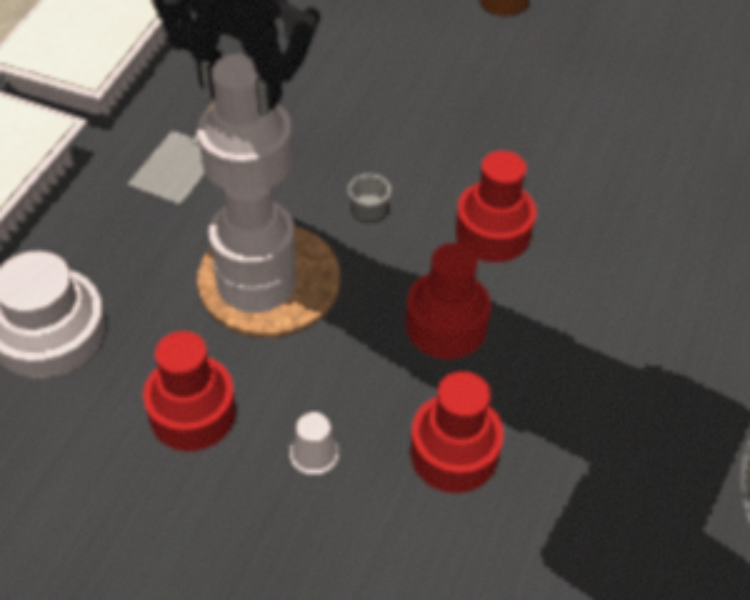

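The held mould (240,130) is over the stack (250,230). Lowering, with a 2 mm correction.

Emit:
drive_tool --motion '[[[0,2,4,-0.3,0,0],[0.3,2.4,16,-0.3,0,0],[0.3,2.4,34,-0.3,0,0],[0.3,2.4,52,-0.3,0,0],[0.3,2.4,68,-0.3,0,0],[0.3,2.4,79,-0.3,0,0],[0.3,2.4,85,-0.3,0,0],[0.3,2.4,88,-0.3,0,0],[0.3,2.4,88,-0.3,0,0]]]'

```text
time: 14.25
tcp_pos: [0.596, -0.0034, 0.1542]
eef_rot: [0.001, 0.708, 0.707, 0.0]
contact_force: [0.1, 0.4, -2.0]
gripper_width: 0.041
```

Emit:
drive_tool --motion '[[[0,0,0.8,0,0,0],[0,0,1.3,0,0,0],[0,0,1.8,0,0,0],[0,0,2.2,0,0,0],[0,0,2.2,0,0,0]]]'

```text
time: 14.67
tcp_pos: [0.5962, -0.0035, 0.1524]
eef_rot: [0.001, 0.708, 0.707, 0.0]
contact_force: [-0.3, -0.1, -1.0]
gripper_width: 0.0411
```

Emit:
drive_tool --motion '[[[0,0,0.6,0,0,0],[0,0,1.2,0,0,0],[0,0,1.8,0,0,0],[0,0,1.8,0,0,0]]]'

```text
time: 15.0
tcp_pos: [0.5964, -0.0035, 0.151]
eef_rot: [0.001, 0.708, 0.707, 0.0]
contact_force: [-1.4, -0.1, 2.7]
gripper_width: 0.0413
```

Contact at the expected 0.151. Release and lift.

Emit:
drive_tool --motion '[[[0,0,0,0,0,0],[0,0,0,0,0,0],[0,0,0,0,0,0],[0,0,0,0,0,0],[0,0,0,0,0,0],[0,0,0,0,0,0],[0,0,0,0,0,0],[0,0,0,0,0,0]]]' --claw 85

```text
time: 15.67
tcp_pos: [0.5964, -0.0035, 0.151]
eef_rot: [0.001, 0.708, 0.707, 0.0]
contact_force: [-0.3, -0.5, 0.0]
gripper_width: 0.0853
```

Emit:
drive_tool --motion '[[[0,0,-10,0,0,0],[0,0,-30,0,0,0],[0,0,-60,0,0,0],[0,0,-80,0,0,0],[0,0,-90,0,0,0],[-30,0,-90,0,0,0],[-65,0,-90,0,0,0],[-100,0,-90,0,0,0],[-120,0,-90,0,0,0],[-120,0,-90,0,0,0]]]'

```text
time: 16.5
tcp_pos: [0.5958, -0.1276, 0.2407]
eef_rot: [0.001, 0.709, 0.705, -0.0]
contact_force: [0.4, 1.1, 0.3]
gripper_width: 0.0848
```

```bash
python3 - <<'E'
from h import *
p,P=wcloud(); save('w6',p); disc(P,[.596,-.004],.04,.16)
p,d=robot.grab_frame('side'); save('side6',cv2.resize(p[80:320,180:480],None,fx=2.5,fy=2.5)); Q=cloud('side',d); disc(Q,[.596,-.004],.05,.16)
p,d=robot.grab_frame('top'); save('top6',p); Q=cloud('top',d); disc(Q,[.596,-.004],.05,.16)
E
```

```text
ztop 0.1836 mean [ 0.5964 -0.0116] circ 0.5965 -0.0043 r 0.0209 n 2949
ztop 0.1842 mean [0.5962 0.001 ] circ 0.5967 0.0002 r 0.0223 n 237
ztop 0.1826 mean [ 0.5945 -0.0041] circ 0.5947 -0.0046 r 0.0215 n 345
```

View pics/side6.png

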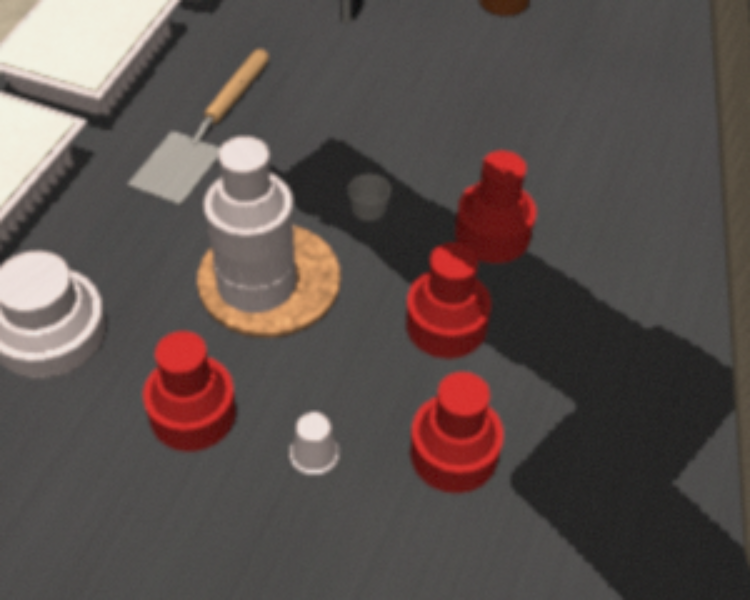

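View pics/w6.png

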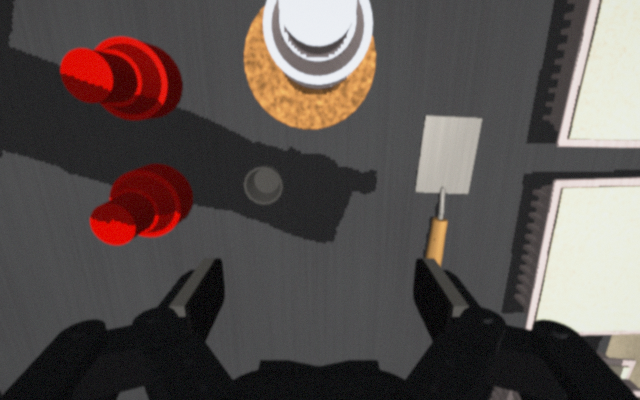

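The stack stands straight at (250,230) in the side crop. Its top is at 0.184 (2 × 38 mm above the base's 0.1076), and all cameras put it at the base's original position. The gripper is clear, so I hand in.

```bash
python3 -c "
from h import *
print(robot.sign_off())"
```

```text
the job is handed in; nothing more can be done
None
```

I nested both silver moulds from the bare table over the one on the cork trivet and handed the job in at about 17 s of the 64 s allowed. I left the red moulds, the big one and the little one alone.

- **Height:** the stack top measures 0.183–0.184 m in the side, top and wrist cameras. That is 76 mm above the base mould's top, as two full nestings should be. After the first mould it read 0.146 m (38 mm up), from the side camera only, because the top camera's view was blocked.
- **Position:** each camera puts the stack's axis within about 1 mm of where it saw the base mould at the start.
- **Upright:** the side view shows the stack standing straight. I judged this by eye and did not measure the tilt.
- **Disagreements:** the side camera reads about 4–5 mm to the left in y of the other two, the same before and after, so I take it as a calibration offset. In the last wrist view the disc was cut off at the picture edge, so I used the fitted circle rather than the mean there.
- **Forces:** the highest force I read on the tool was about 9 N, at the first seating. The gripper was open and clear of everything at the end.

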